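# Stow the clamp past the sprung flap

### The arm

A 6-joint arm with a two-finger parallel gripper is mounted at the origin on the work surface. World frame = base frame: x ahead of the robot, y to its left, z up, the work surface at z = 0. Lengths are in m, angles in rad, forces in N, time in s.
With the tool pointing down it reaches from about 0.4 to 0.825 m from the base axis. Payload 7 kg.
Tool frame: the origin (TCP) lies at the very end of the fingers, on their centre line; the grasp point (between the pads) lies 19 mm behind it (tcp_to_grasp is the distance from the TCP to the grasp point, in m); x points along the fingers, z is the direction in which the jaws open and shut, and the axes are right-handed (so a half turn about x gives the same grasp; the last joint's range is limited). The gripper opens to 88 mm and grips with 3 to 60 N. Pads are 19 mm wide; open, the fingers measure 130 mm over their backs; the gripper's body (78 mm by 193 mm) begins 47 mm behind the grasp point.
Start: joints at [-1.051, 0.359, 0.012, 0, -1.224, -0.288], TCP at [0.155, -0.657, 0.227] pointing down, gripper open.
Joint ranges: [-3.07, 3.07], [-1.43, 2.12], [-1.02, 1.25], [-3.03, 1.67], [-3.05, -0], [-3.03, 3.03]. Speed limits (rad/s): [2.39, 2.39, 3.01, 3.14, 3.14, 3.14].

### API

Orientations are given as [roll, pitch, yaw] about the fixed x, y, z axes, in that order (R = Rz(yaw) Ry(pitch) Rx(roll)).
In Python, from station import get_state, grab_frame, job_done, tcp_to_grasp gives the robot as it stands. The module is installed in compiled form; this text tells all that it offers.
- The arm moves only by the shell command python3 -m crank 'ROWS' [FORCE]. ROWS is JSON, a list of rows, each a list of 7 numbers: the shift along the tool's x, y, z in m, then the turn, a rotation vector about the tool's x, y, z in rad, then the opening, from 0 (shut) to 1 (fully open). In form: [[x, y, z, wx, wy, wz, fingers], ...]. A call has 1 to 10 rows; each row is the pose to reach, as a shift and turn from the pose commanded when the call began, along the tool's axes at that moment; what a row does not reach only later rows make up. A row lasts 1/8 s, in which the tool goes at most 62.5 mm and 10.7 degrees, less where a joint would pass 70% of its speed; a pose out of reach is approached as far as the arm can. A call with a gripper value outside its range is refused whole. The fingers move at their own pace and stop on an object; FORCE is the grip in N (left out, the last holds). Time passes only in rows, so rows that repeat a pose let the fingers close. It gives the time, the measured TCP pose, the force and the opening at its end, in the units of the state.
- get_state(): the state, without advancing time (a new reading comes with each control period).
- grab_frame(name): name is "side" or "top"; returns a dict with "pixels" (400x640x3 uint8, red, green, blue), "vfov" (degrees; the focal length in pixels is half the picture's height over the tangent of half this angle, whatever the lens; pixels are square), "cx", "cy" (the principal point, pixels), "k1" (the pictures are not rectified: a ray, as slopes to the right and down, at radius r is drawn at 1 + k1 r^2 times it, then the intrinsics apply), "extrinsics" (4x4, takes a point from world to camera coordinates). Camera axes: x right, y up, looking along -z (the intrinsics and any distortion apply to the point x, -y, -z); pixel columns grow to the right and rows downward; lengths in m; the calibration is good to about 2 mm. A picture is of the moment at which its call begins. There is no depth.
- job_done(): hands the job in, once; it reports no verdict.
The state is a dict: "t": time; "q": joint angles; "qd": joint speeds; "joint_efforts": joint torques, N m; "eef_pos": TCP position; "ee_rot": TCP orientation; "force": force on the tool from outside, world axes, zero at the start; "moment": the same for the moment, N m; "width": finger opening in m.
Only numpy, scipy, OpenCV 4.12 (cv2) and the standard library are available. Lean on these libraries where they do the work, as an engineer would, in place of code of your own. Each camera call takes 0.05 s, during which the arm holds its last target.

### The job

Put away the small steel clamp that stands on the dark sculpting mat: it goes into the deep red bits box with the spring-shut black flap in its lid. Keep hold of the clamp while its foot pushes the flap down and holds it open, lower it until it is nearly all inside, let it go there, and take the gripper out so that the flap springs shut over it. Do not knock over the glass brush jar.

Things in the scene. Friction and masses are not known exactly. Their poses are not given: they have to be found in the camera images.
- clamp_center (a point): Centre of the steel clamp: two flat upright jaws side by side, standing on end on the dark mat (top 5 mm above the desk). 75 mm tall (foot 37.5 mm below this point), 20 mm thick along its x, 36 mm wide along its y: grip the jaws' flat outer faces across y, 20 mm below the top; two screw heads stick out 7 mm there, all below 30 mm above the foot. z up. 0.3 kg. Grey dragons stand well beyond it.
- mouth (a point): Centre of the mouth in the flat lid of the fixed deep red box (110 x 160 mm), at lid top, 155 mm above the desk; inner floor 150 mm below. Mouth 64 mm along x, 142 mm along y (z up), filled by the black flap, hinged along y at x = +32 mm. Insert the clamp upright and centred, its 36 mm width along y, until its top is level with the lid. A lidless red stack, 111 mm tall, stands across the mat.
- flap (a joint): Angle of the black flap (62 x 138 mm) in rad: 0 shut, flush with the lid; grows as its free edge swings down into the box; stop at 1.45. A spring shuts it: about 1.4 N at its middle starts it, 2 to 4 N holds it open. A clamp let go with its top level with the lid falls to the floor, clear below the flap's swing.
- jar: Loose glass jar with three brushes, 70 mm across, 90 mm tall (brushes to 160 mm); origin at the centre of its underside, z up. It stands in a row with two grey dragons (90 and 50 mm tall), 110 mm or more beyond the clamp.
There are look-alikes about, which are no part of the job. Of the things shaped like the part that bears clamp_center, the bare steel one is meant.

How it is judged:
On the way:
1. the gripper still holds the clamp while more than half of it is inside the mouth and it keeps the flap open (z of clamp_center in the frame of mouth below 0 m and horizontal distance between clamp_center and mouth below 0.06 m and value of joint flap above 0.5 rad and contact force between the fingers and clamp above 1 N), for 0.1 s.
At the end, for the whole second after the job is handed in: The clamp lies or stands at rest anywhere inside the flapped box, its centre at least 80 mm below the lid, and the flap has sprung shut (within 0.1 rad) (z of clamp_center in the frame of mouth below -0.08 m and x of clamp_center in the frame of mouth between -0.055 and 0.055 m and y of clamp_center in the frame of mouth between -0.08 and 0.08 m and value of joint flap below 0.1 rad and linear speed of clamp below 0.02 m/s); the robot touches nothing.
It fails at once if the glass brush jar is tipped more than 30 degrees (angle between jar's own z axis and vertical above 0.52 rad).
It also fails if it takes over 45 s, if anything falls off the work surface, if the arm or the gripper's body presses on something with over 40 N, if the wrist force passes 120 N, or if a joint passes its speed limit or range.

## Working session

There is one attempt and no reset: what is moved stays moved. The work goes in short steps, Python scripts to look and compute and a shell command to move; the robot and the scene stay as the last step left them, time stands still between calls to the robot, and variables do not carry over. Pictures are saved under pics/ and viewed, and the job is handed in when it is done.

```bash
mkdir -p pics; cat > h.py <<'E'
import numpy as np, cv2
from station import *
def save(name,fn,crop=None,scale=1):
    f=grab_frame(name); im=f["pixels"][:,:,::-1].copy()
    np.savez(f"{name}.npz",**{k:np.array(v) for k,v in f.items()})
    cv2.imwrite(fn,im); return f
def load(name): 
    d=np.load(f"{name}.npz"); return {k:d[k] for k in d}
def proj(f,p):
    E=np.array(f["extrinsics"]); c=E[:3,:3]@np.array(p,float)+E[:3,3]
    fl=200/np.tan(np.radians(float(f["vfov"]))/2)
    a=np.array([c[0],-c[1]])/-c[2]; a=a*(1+float(f["k1"])*(a@a))
    return a*fl+np.array([float(f["cx"]),float(f["cy"])])
def ray(f,u,v):
    fl=200/np.tan(np.radians(float(f["vfov"]))/2)
    d=(np.array([u,v],float)-[float(f["cx"]),float(f["cy"])])/fl
    a=d.copy()
    for _ in range(50): a=d/(1+float(f["k1"])*(a@a))
    E=np.array(f["extrinsics"]); R=E[:3,:3]
    return -R.T@E[:3,3], R.T@np.array([a[0],-a[1],-1])
def atz(f,u,v,z):
    o,d=ray(f,u,v); return o+d*(z-o[2])/d[2]
def crop(name,fn,x0,y0,x1,y1,s):
    im=load(name)["pixels"][y0:y1,x0:x1,::-1]
    cv2.imwrite(fn,cv2.resize(im,None,fx=s,fy=s,interpolation=cv2.INTER_CUBIC))
E
python3 - <<'E'
from h import *
for n in("side","top"):
    f=save(n,f"pics/{n}0.png"); print(n,f["vfov"],f["cx"],f["cy"],f["k1"],ray(f,320,200))
s=get_state();print(s["t"],s["eef_pos"],s["ee_rot"],s["width"],s["force"],tcp_to_grasp)
E
```

```text
side 47.13706878618541 325.1401211086097 201.84954604993948 0.02766278784110615 (array([0.15741301, 0.78745295, 0.65909558]), array([ 0.43078219, -0.73664044, -0.52146864]))
top 48.92294763853125 319.18010673398214 195.8386142807668 -0.07125238918558802 (array([0.51382832, 0.00554786, 1.13816639]), array([ 6.82276508e-02, -6.88771181e-04, -9.97716185e-01]))
0.1 [ 0.15490175 -0.65652782  0.22571995] [0.09412226 1.56929868 1.8965702 ] 0.0876332388110292 [-0.29197203 -0.53560196 -0.10253099] 0.0188
```

View pics/side0.png

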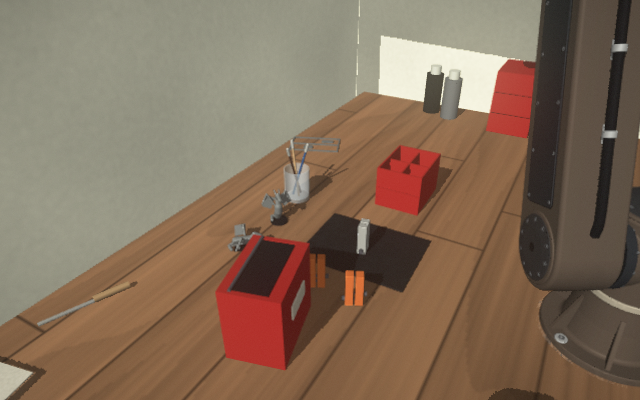

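View pics/top0.png

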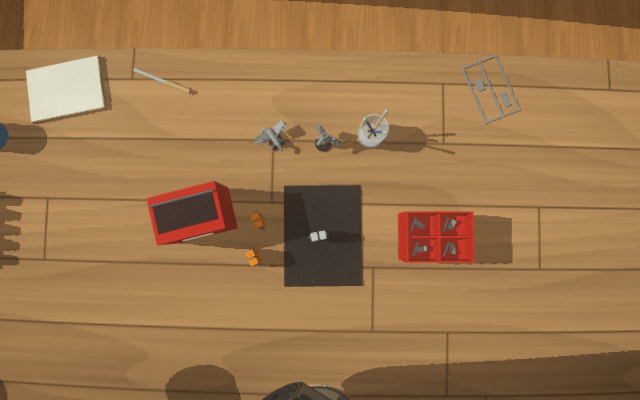

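The top view shows the steel clamp at about (318,236) on the mat, the flapped red box at about (190,213), orange look-alikes at (257,219) and (252,257), and the jar at (373,130). Next I'll look at enlarged crops.

```bash
python3 - <<'E'
from h import *
crop("top","pics/t1.png",130,170,250,260,6)
crop("top","pics/t2.png",295,215,345,255,14)
crop("side","pics/s1.png",200,210,400,370,4)
crop("side","pics/s2.png",340,205,390,265,10)
E
```

```text
(no output)
```

View pics/t1.png

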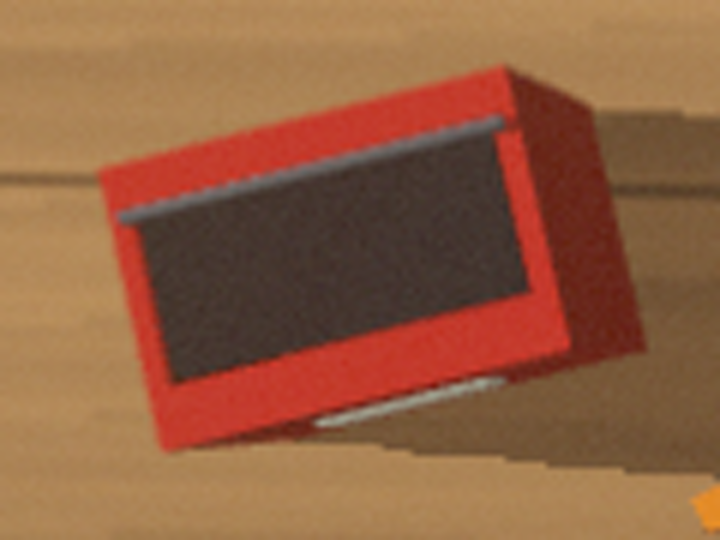

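View pics/t2.png

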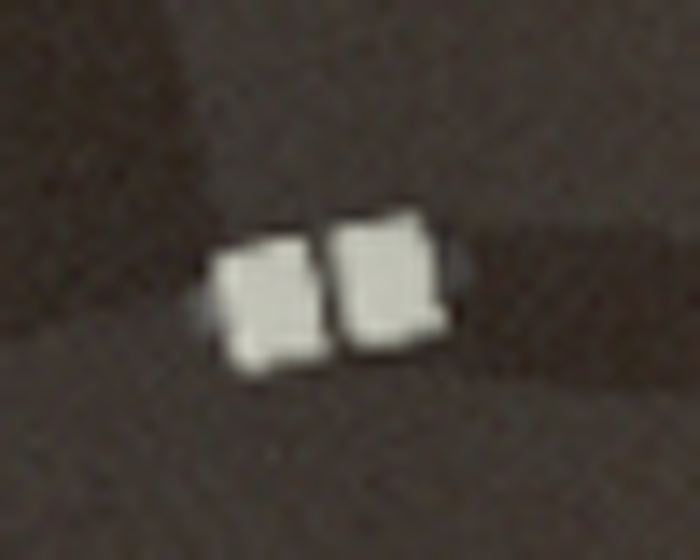

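View pics/s1.png

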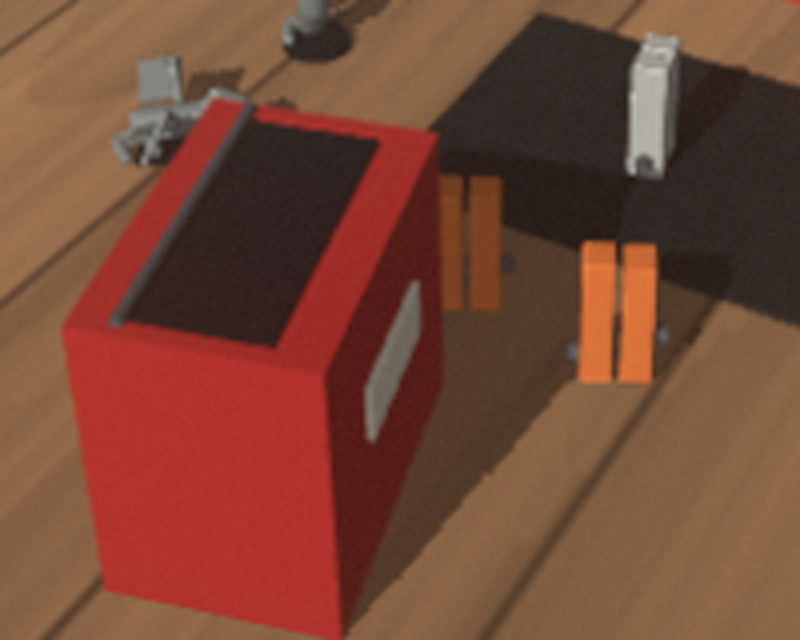

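View pics/s2.png

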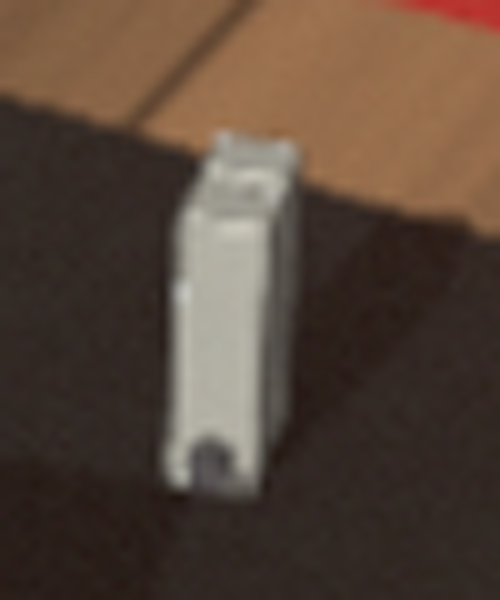

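```bash
python3 - <<'E'
from h import *
f=load("top");g=load("side")
def c2(c,x0,y0,s): return (c[0]+.5)/s-.5+x0,(c[1]+.5)/s-.5+y0
P=lambda L,a,z:np.array([atz(f,*c2(c,*a),z)[:2] for c in L])
lid=P([(100,172),(508,65),(572,350),(163,452)],(130,170,6),.155)
fl=P([(140,228),(497,138),(530,292),(172,384)],(130,170,6),.155)
hb=P([(118,216),(507,122)],(130,170,6),.155)
cl=P([(213,253),(415,213),(447,325),(243,376)],(295,215,14),.080)
for n,a in(("lid",lid),("flap",fl),("clamp",cl)):
    e=np.roll(a,-1,0)-a
    print(n,a.round(4).tolist(),"ctr",a.mean(0).round(4),"len",np.linalg.norm(e,axis=1).round(4),"ang",np.degrees(np.arctan2(e[:,1],e[:,0])).round(1))
print(hb)
# side checks
S=lambda L,a,z:np.array([atz(g,*c2(c,*a),z)[:2] for c in L])
l2=S([(65,328),(212,100),(440,133),(325,373)],(200,210,4),.155)
print("side lid",l2.round(4).tolist(),l2.mean(0))
f2=S([(122,325),(255,118),(380,142),(276,348)],(200,210,4),.155)
print("side flap",f2.mean(0))
k2=S([(180,205),(222,135),(298,148),(272,212)],(340,205,10),.080)
print("side clamp",k2.tolist(),k2.mean(0))
k3=S([(165,485),(260,495)],(340,205,10),.005); print(k3)
jar=atz(f,373,131,.09);print("jar",jar)
for u,v in((257,219),(252,257)):print(atz(f,u,v,.075))
E
```

```text
lid [[0.5777, 0.3988], [0.621, 0.2445], [0.5145, 0.2165], [0.4731, 0.3699]] ctr [0.5466 0.3074] len [0.1603 0.1101 0.1589 0.1086] ang [ -74.4 -165.3  105.1   15.5]
flap [[0.5569, 0.3824], [0.5933, 0.2476], [0.5358, 0.2331], [0.4986, 0.3675]] ctr [0.5462 0.3077] len [0.1397 0.0593 0.1395 0.0602] ang [ -74.9 -165.8  105.5   14.3]
clamp [[0.5073, 0.028], [0.5148, -0.0065], [0.4958, -0.0123], [0.4864, 0.0224]] ctr [0.5011 0.0079] len [0.0353 0.0199 0.036  0.0216] ang [ -77.8 -163.   105.    14.9]
[[0.56124013 0.39109737]
 [0.59944873 0.24404032]]
side lid [[0.5776, 0.3981], [0.6213, 0.2455], [0.5149, 0.2148], [0.4737, 0.3682]] [0.5468817 0.3066238]
side flap [0.54691264 0.30825493]
side clamp [[0.5095894032836206, 0.020610767551673348], [0.5136473511184654, -0.009330465324878023], [0.49637551701736926, -0.013033694052324574], [0.49064295819803105, 0.01299630655970574]] [0.50256381 0.00281073]
[[0.50820704 0.02499007]
 [0.48763152 0.01754898]]
jar [ 0.75554753 -0.12068215  0.09      ]
[0.5376652  0.15638363 0.075     ]
[0.44603406 0.16595715 0.075     ]
```

```bash
cat >> h.py <<'E'
from scipy.spatial.transform import Rotation as Ro
def R0(e): return Ro.from_euler('xyz',e)
def tgt(yawz):  # tool x down, tool z horizontal at angle yawz(deg)
    a=np.radians(yawz); z=np.array([np.cos(a),np.sin(a),0]);x=np.array([0,0,-1.]);y=np.cross(z,x)
    return Ro.from_matrix(np.stack([x,y,z],1))
def delta(p,yawz):
    s=get_state(); R=R0(s["ee_rot"])
    d=R.inv().apply(np.array(p)-s["eef_pos"]); w=(R.inv()*tgt(yawz)).as_rotvec()
    print("t",s["t"],"shift",d.round(4),"w",w.round(4),np.linalg.norm(w).round(3),"q6",s["q"][5].round(3),"F",np.round(s["force"],2),"width",s["width"])
E
python3 - <<'E'
from h import *
print(R0(get_state()["ee_rot"]).as_matrix().round(3))
for a in (105,-75): delta((.5015,.0075,.20),a)
E
```

```text
[[-0.    -0.973 -0.23 ]
 [ 0.001 -0.23   0.973]
 [-1.     0.     0.001]]
t 0.1 shift [ 0.0265 -0.4898  0.5667] w [-0.0301  0.0015 -0.0001] 0.03 q6 -0.288 F [-0.29 -0.54 -0.1 ] width 0.0876332388110292
t 0.1 shift [ 0.0265 -0.4898  0.5667] w [ 3.1114e+00 -2.0000e-04 -2.3000e-03] 3.111 q6 -0.288 F [-0.29 -0.54 -0.1 ] width 0.0876332388110292
```

```bash
r='x'; python3 -m crank '[[0,-0.05,0.06,0,0,0,1],[0,-0.10,0.11,0,0,0,1],[0,-0.14,0.16,-0.01,0,0,1],[0,-0.18,0.21,-0.01,0,0,1],[0,-0.22,0.255,-0.02,0,0,1],[0,-0.26,0.30,-0.02,0,0,1],[0,-0.30,0.345,-0.03,0,0,1],[0,-0.34,0.39,-0.03,0,0,1],[0,-0.38,0.435,-0.03,0,0,1],[0,-0.42,0.48,-0.03,0,0,1]]'
python3 -m crank '[[0,-0.035,0.045,0,0,0,1],[0,-0.07,0.087,0,0,0,1],[0.01,-0.07,0.087,0,0,0,1],[0.01,-0.07,0.087,0,0,0,1]]'
python3 -c "
from h import *
delta((.5015,.0075,.041),105)"
```

```text
t: 1.35
eef_pos: [0.4478, -0.1026, 0.2267]
ee_rot: [-1.555, 1.57, 0.278]
force: [1.7, -1.5, -0.5]
width: 0.0875
t: 1.85
eef_pos: [0.4915, -0.0026, 0.2154]
ee_rot: [1.547, 1.568, -2.903]
force: [-0.5, 0.0, 0.7]
width: 0.0876
t 1.85 shift [ 0.1743 -0.0127  0.0072] w [ 0.0007  0.0001 -0.0027] 0.003 q6 -1.703 F [-0.52  0.01  0.7 ] width 0.08759710416163133
```

```bash
python3 -m crank '[[0.04,-0.006,0.003,0,0,0,1],[0.08,-0.013,0.0055,0,0,-0.003,1],[0.115,-0.013,0.0055,0,0,-0.003,1],[0.115,-0.013,0.0055,0,0,-0.003,1],[0.115,-0.013,0.0055,0,0,-0.003,1]]'
python3 -c "
from h import *
delta((.502,.006,.041),105)
save('side','pics/s3f.png');crop('side','pics/s3.png',300,150,420,270,5)
save('top','pics/t3f.png');crop('top','pics/t3.png',260,180,380,290,5)"
```

```text
t: 2.48
eef_pos: [0.5043, 0.0056, 0.103]
ee_rot: [-1.64, 1.566, 0.191]
force: [-0.2, 0.5, 0.2]
width: 0.0871
t 2.475 shift [0.062  0.0024 0.001 ] w [-0.0006 -0.0003  0.0044] 0.004 q6 -1.712 F [-0.23  0.53  0.21] width 0.0871177024844699
```

View pics/s3.png

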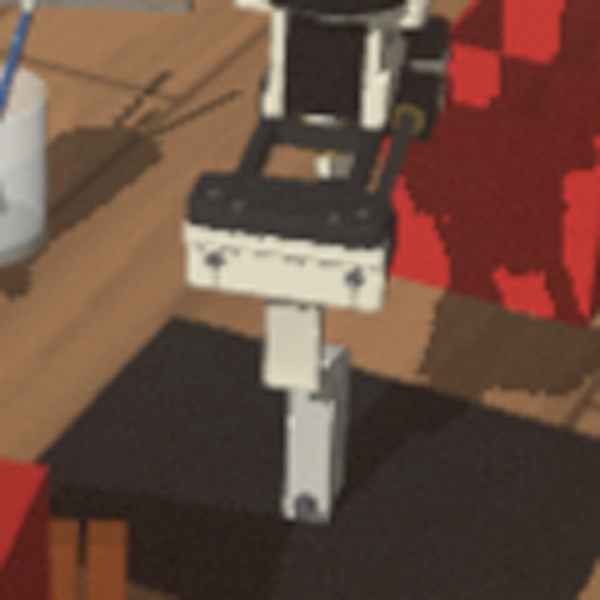

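View pics/t3.png

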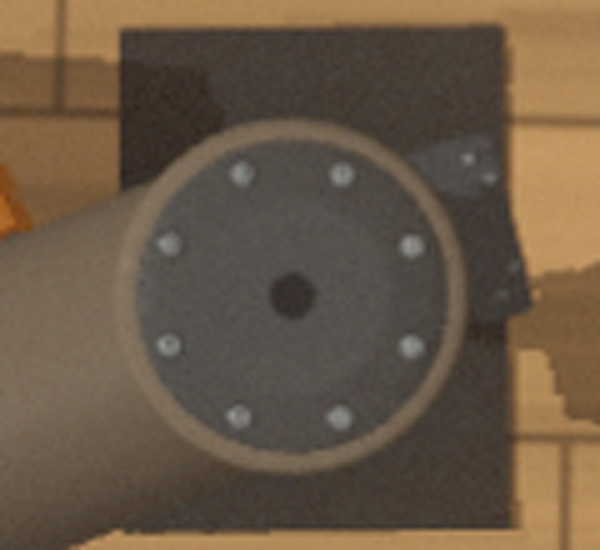

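The fingers straddle the clamp, with the near finger tip at about (290,385) in the side crop. I'll go down and close.

```bash
python3 -m crank '[[0.02,0.002,0.001,0,0,0.004,1],[0.04,0.002,0.001,0,0,0.004,1],[0.062,0.002,0.001,0,0,0.004,1],[0.062,0.002,0.001,0,0,0.004,1],[0.062,0.002,0.001,0,0,0.004,0.6],[0.062,0.002,0.001,0,0,0.004,0.45],[0.062,0.002,0.001,0,0,0.004,0.4],[0.062,0.002,0.001,0,0,0.004,0.2],[0.062,0.002,0.001,0,0,0.004,0.2],[0.062,0.002,0.001,0,0,0.004,0.2]]' 30
python3 -c "
from h import *
delta((.502,.006,.041),105)
save('side','pics/s4f.png');crop('side','pics/s4.png',300,150,420,270,5)"
```

```text
t: 3.82
eef_pos: [0.5016, 0.0066, 0.0396]
ee_rot: [1.607, 1.57, -2.844]
force: [-0.8, -0.6, 0.1]
width: 0.0364
t 3.825 shift [-0.0014 -0.0002 -0.0007] w [ 0.     -0.     -0.0009] 0.001 q6 -1.714 F [-0.77 -0.6   0.07] width 0.03637437880654197
```

View pics/s4.png

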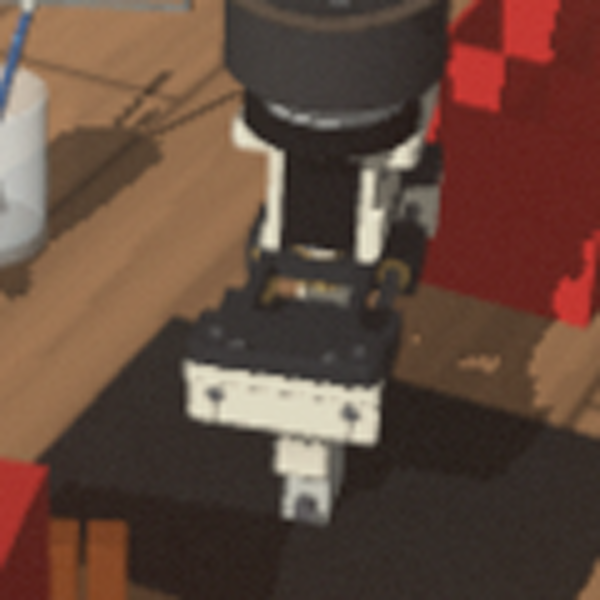

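Gripped at 36.4 mm. Now I'll lift and carry.

```bash
python3 -m crank '[[-0.03,0,0,0,0,0,0.2],[-0.08,0,0,0,0,0,0.2],[-0.13,0,0,0,0,0,0.2],[-0.18,0,0,0,0,0,0.2],[-0.2,0,0,0,0,0,0.2],[-0.2,0,0,0,0,0,0.2],[-0.2,0,0,0,0,0,0.2]]'
python3 -c "
from h import *
delta((.5467,.3075,.24),105)"
```

```text
t: 4.75
eef_pos: [0.5007, 0.0066, 0.2378]
ee_rot: [1.454, 1.567, -2.997]
force: [-0.5, 0.8, -4.2]
width: 0.0365
t 4.75 shift [-0.0026 -0.1222  0.2788] w [-0.0003  0.0004 -0.0037] 0.004 q6 -1.714 F [-0.48  0.81 -4.21] width 0.03654716302689498
```

```bash
python3 -m crank '[[0,-0.01,0.03,0,0,0,0.2],[0,-0.03,0.07,0,0,0,0.2],[0,-0.05,0.12,0,0,0,0.2],[0,-0.07,0.165,0,0,0,0.2],[0,-0.09,0.21,0,0,0,0.2],[0,-0.11,0.25,0,0,0,0.2],[-0.002,-0.122,0.279,0,0,-0.003,0.2],[-0.002,-0.122,0.279,0,0,-0.003,0.2],[-0.002,-0.122,0.279,0,0,-0.003,0.2],[-0.002,-0.122,0.279,0,0,-0.003,0.2]]'
python3 -c "
from h import *
delta((.5467,.3075,.115),105)
save('side','pics/s5f.png');crop('side','pics/s5.png',190,120,350,270,5)
save('top','pics/t5f.png')"
```

```text
t: 6.0
eef_pos: [0.5472, 0.3068, 0.2408]
ee_rot: [-2.152, 1.57, -0.32]
force: [0.2, -0.3, -3.6]
width: 0.0361
t 6.0 shift [0.1258 0.0004 0.0009] w [-0.0007 -0.0006  0.0009] 0.001 q6 -2.132 F [ 0.16 -0.27 -3.63] width 0.036056700705631786
```

View pics/s5.png

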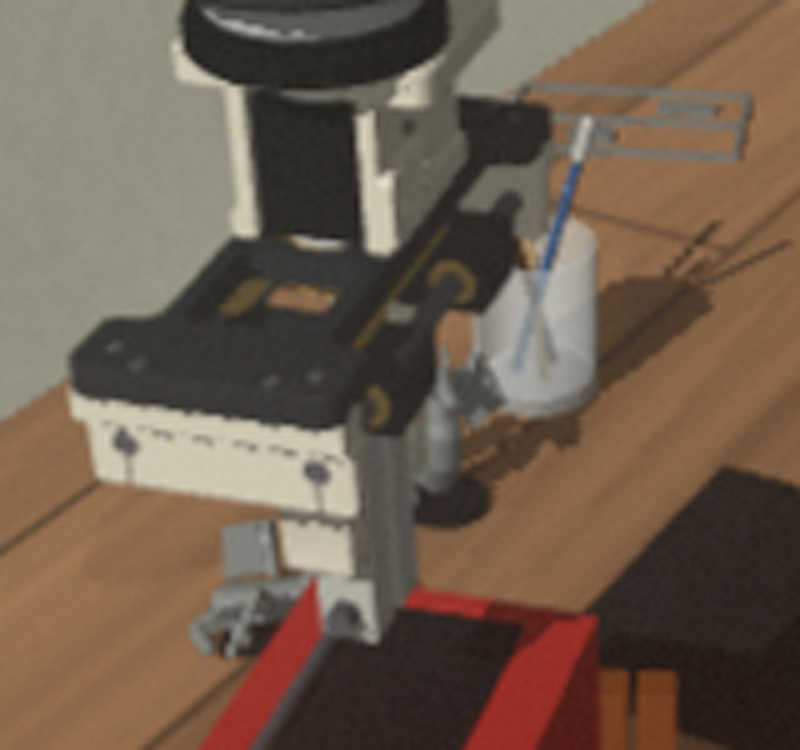

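View pics/t5f.png

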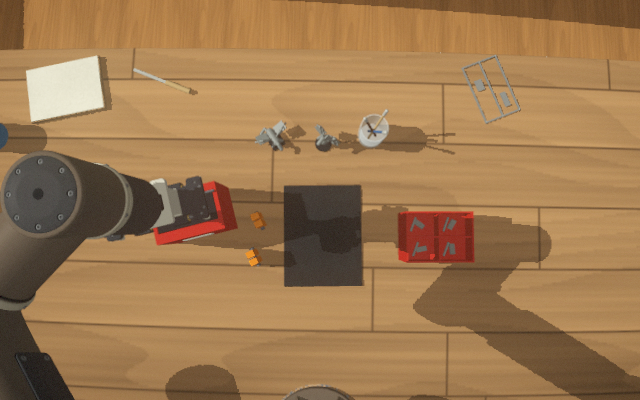

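```bash
python3 -c "
from h import *
g=load('side')
for c in((318,628),(380,645)): print(atz(g,(c[0]+.5)/5-.5+190,(c[1]+.5)/5-.5+120,.206))
a=np.radians(15);X=np.array([np.cos(a),np.sin(a)]);Y=np.array([-X[1],X[0]]);C=np.array([.5467,.3075])
print(C+.01*X+.018*Y,C-.01*X+.018*Y)"
```

```text
[0.55554147 0.3234742  0.206     ]
[0.53260501 0.32091279 0.206     ]
[0.55170052 0.32747486] [0.532382   0.32229847]
```

The held clamp's foot projects to within 3 mm of the mouth centre. I'll push down in two stages.

```bash
python3 -m crank '[[0.02,0,0.001,0,0,0,0.2],[0.04,0,0.001,0,0,0,0.2],[0.05,0,0.001,0,0,0,0.2],[0.06,0,0.001,0,0,0,0.2],[0.07,0,0.001,0,0,0,0.2],[0.08,0,0.001,0,0,0,0.2],[0.08,0,0.001,0,0,0,0.2]]'
python3 -c "
from h import *
delta((.5467,.3075,.115),105)
save('side','pics/s6f.png');crop('side','pics/s6.png',190,150,350,300,5)"
```

```text
t: 6.98
eef_pos: [0.5463, 0.3083, 0.1601]
ee_rot: [2.35, 1.57, -2.1]
force: [-3.0, -0.7, -2.4]
width: 0.0361
t 6.975 shift [ 0.0451 -0.0002 -0.0009] w [-0.0002 -0.0007 -0.0007] 0.001 q6 -2.134 F [-2.95 -0.7  -2.43] width 0.03613132858544176
```

View pics/s6.png

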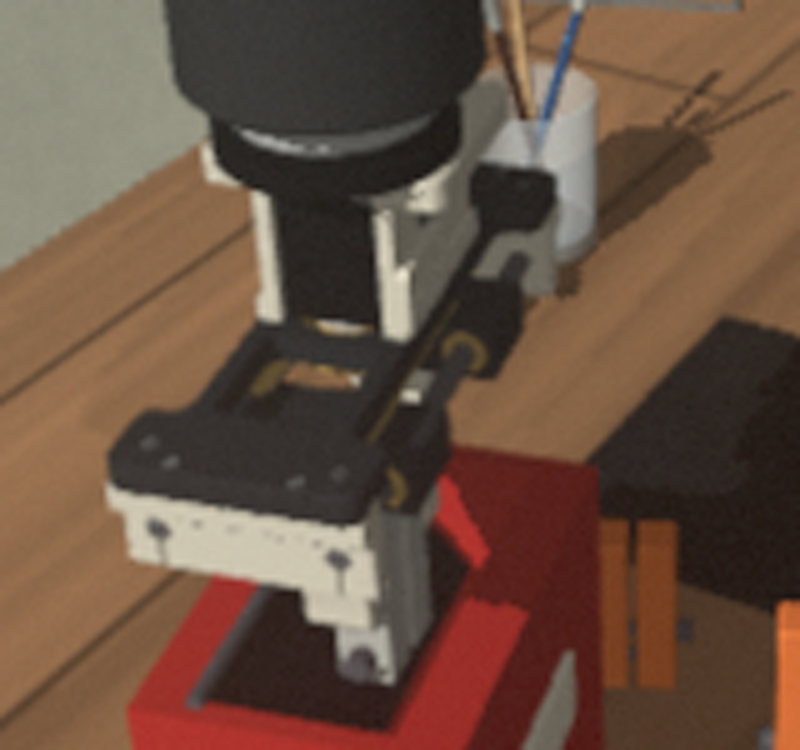

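The foot is inside the mouth and the flap pushes sideways with about 3 N. I'll continue down until the clamp's top is level with the lid.

```bash
python3 -m crank '[[0.015,0,-0.001,0,0,0,0.2],[0.03,0,-0.001,0,0,0,0.2],[0.045,0,-0.001,0,0,0,0.2],[0.045,0,-0.001,0,0,0,0.2],[0.045,0,-0.001,0,0,0,0.2],[0.045,0,-0.001,0,0,0,0.2]]'
python3 -c "
from h import *
delta((.5467,.3075,.115),105)
save('side','pics/s7f.png');crop('side','pics/s7.png',190,150,350,300,5)"
```

```text
t: 7.78
eef_pos: [0.5477, 0.3078, 0.1166]
ee_rot: [-1.563, 1.569, 0.269]
force: [-2.0, -1.3, -4.6]
width: 0.0361
t 7.775 shift [ 0.0016  0.001  -0.0001] w [0.    0.    0.002] 0.002 q6 -2.133 F [-1.96 -1.35 -4.57] width 0.03607937504402998
```

View pics/s7.png

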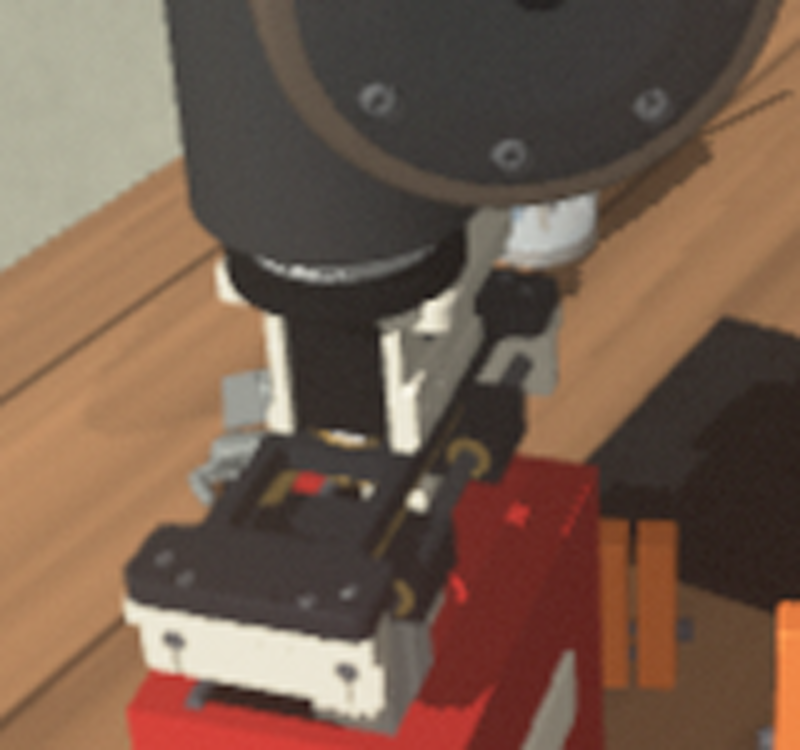

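Clamp top is level with the lid and the force readings show no jam. Releasing.

```bash
python3 -m crank '[[0,0,0,0,0,0,0.65],[0,0,0,0,0,0,0.65],[0,0,0,0,0,0,0.65],[0,0,0,0,0,0,0.65],[0,0,0,0,0,0,0.65],[0,0,0,0,0,0,0.65]]'
python3 -c "
from h import *
delta((.5467,.3075,.25),105)"
```

```text
t: 8.57
eef_pos: [0.5479, 0.308, 0.1167]
ee_rot: [-1.492, 1.568, 0.341]
force: [-0.6, -0.5, 2.5]
width: 0.057
t 8.575 shift [-1.333e-01  1.000e-03 -1.000e-04] w [0.0001 0.0002 0.0026] 0.003 q6 -2.133 F [-0.56 -0.49  2.52] width 0.05699745782148214
```

The load is gone (Fz is now +2.5, from the flap under the fingers). Next I'll withdraw straight up.

```bash
python3 -m crank '[[-0.02,0,0,0,0,0,0.65],[-0.04,0,0,0,0,0,0.65],[-0.06,0,0,0,0,0,0.65],[-0.09,0,0,0,0,0,0.65],[-0.12,0,0,0,0,0,0.65],[-0.15,0,0,0,0,0,0.65],[-0.15,0,0,0,0,0,0.65]]'
python3 -m crank '[[0,0.04,-0.04,0,0,0,0.65],[0,0.08,-0.08,0,0,0,0.65],[0,0.12,-0.12,0,0,0,0.65],[0,0.12,-0.16,0,0,0,0.65],[0,0.12,-0.2,0,0,0,0.65],[0,0.12,-0.25,0,0,0,0.65],[0,0.12,-0.25,0,0,0,0.65],[0,0.12,-0.25,0,0,0,0.65]]'
python3 -c "
from h import *
s=get_state();print(s['t'],s['eef_pos'],s['force'],s['width'])
save('side','pics/s8f.png');crop('side','pics/s8.png',200,210,400,370,4)
save('top','pics/t8f.png');crop('top','pics/t8.png',130,170,250,260,6)"
```

```text
t: 9.45
eef_pos: [0.5486, 0.3087, 0.2692]
ee_rot: [-1.257, 1.564, 0.576]
force: [-0.4, -0.2, -0.3]
width: 0.0571
t: 10.45
eef_pos: [0.496, 0.0351, 0.2655]
ee_rot: [-1.406, 1.569, 0.425]
force: [0.5, 0.7, -0.3]
width: 0.0569
10.45 [0.49601306 0.03512257 0.26554147] [ 0.47417394  0.66008572 -0.2897942 ] 0.05692999811827677
```

View pics/s8f.png

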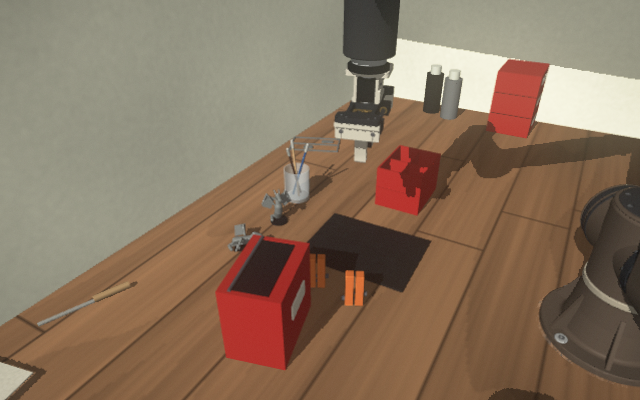

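View pics/t8.png

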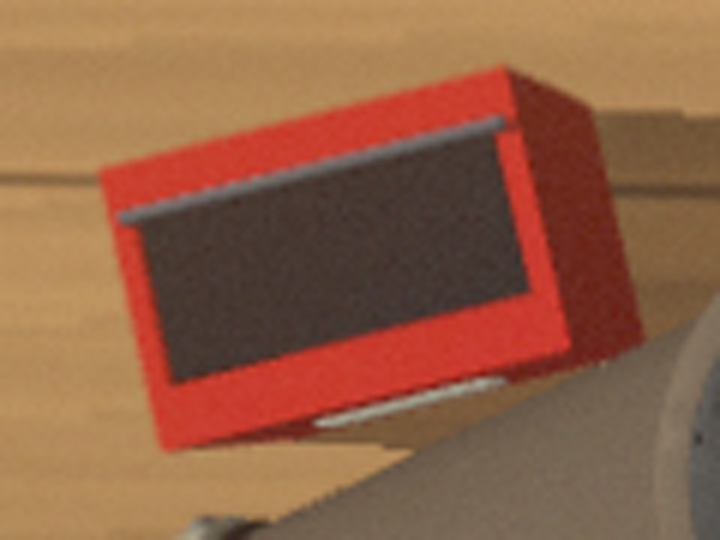

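View pics/t8f.png

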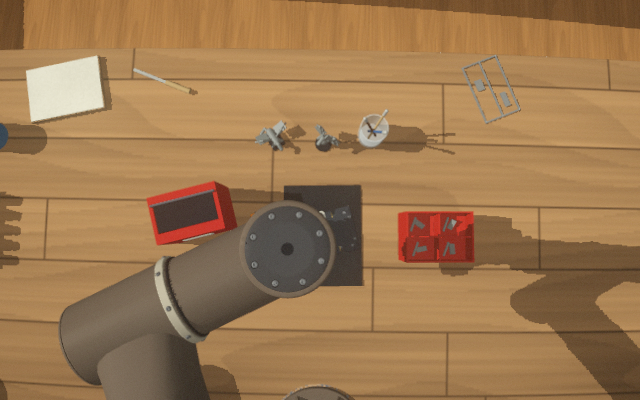

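The flap is shut and flush: its top-crop corners (140,228) to (530,292) match the first picture. The clamp is gone from the mat and the gripper is empty. The jar stands upright at (373,130) in the top view, and the arm is clear of everything.

```bash
python3 -c "
from station import *
print(job_done())"
```

```text
the job is handed in; nothing more can be done
None
```

The steel clamp is in the flapped red box with the flap shut over it, and I handed the job in at about 10.5 s on the robot's clock.

- **What I did:** I gripped the clamp across its jaws at 36 mm and carried it to the box. I lowered it through the flap until its top was about level with the lid. There I let it go and drew the gripper straight up.
- **While inserting:** the flap pushed sideways on the held clamp with about 2–3 N, and the finger width stayed at 36 mm. The flap angle and finger force could not be read directly, so I judged the "held while the flap is open" condition from these readings.
- **At release:** the clamp's weight came off the wrist, and about 2.5 N of upward force remained, probably the flap under the fingers.
- **Last pictures:** the flap looks flush, exactly as in the first picture. The clamp is gone from the mat, the gripper is empty and clear of everything, and the jar stands where it was. The clamp inside the shut box could not be seen.
- **Small disagreement:** the two cameras differed by about 4–5 mm on the clamp's position. I used a value in between, and the grasp worked.

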